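Press the atomizer's cap home with the pump clamp and back the clamp off

ROBOT

A 6-joint arm with a two-finger parallel gripper is mounted at the origin on the work surface. World frame = base frame: x ahead of the robot, y to its left, z up, the work surface at z = 0. Lengths are in m, angles in degrees, forces in N, time in s.
With the tool pointing down it reaches from about 0.325 to 0.85 m from the base axis. Payload 15.5 kg.
Tool frame: the origin (TCP) lies at the very end of the fingers, on their centre line; the grasp point (between the pads) lies arm.grip_depth behind it (arm.grip_depth is the distance from the TCP to the grasp point, in m); z points along the fingers, y is the direction in which the jaws open and shut (so a half turn about z gives the same grasp; the last joint's range is limited). The gripper opens to 91 mm and grips with 3 to 60 N. Pads are 32 mm wide; open, the fingers measure 118 mm over their backs; the gripper's body (76 mm by 178 mm) begins 60 mm behind the grasp point.
Start: joints at [-72.852, 28.281, 77.091, -0, 74.628, -5.472], TCP at [0.24, -0.577, 0.214] pointing down, gripper open.
Joint ranges: [-166.48, 166.48], [-47.26, 123.95], [12.59, 153.08], [-70.14, 250.14], [6.76, 159.57], [-176.63, 176.63]. Speed limits (degrees/s): [108.29, 108.29, 147.25, 172.46, 172.46, 172.46].

INTERFACE

Orientations are given as a 3x3 rotation matrix whose columns are the frame's x, y, z axes.
In Python, from rig import arm gives the robot as it stands. Calls block until the motion is done:
- arm.move_to(position, orientation): joint-space move of the TCP to a pose.
- arm.move_l(position, orientation=None, feed=0.15): straight line of the TCP; orientation=None keeps the orientation; feed is the mean speed in m/s.
- arm.move_joints(angles): joint-space move.
- arm.grip(opening): finger opening in m; the grip force is fixed at half the most; returns when the fingers have stopped.
- arm.sleep(seconds).
- arm.solve_ik(position, orientation): joint angles nearest the present ones, or None.
- arm.snapshot(name): name is "scene" or "top" or "wrist"; returns the picture (480x640x3 uint8, red, green, blue); there is no depth.
- arm.get_calibration(name): a dict with "intrinsics" (3x3 intrinsics, pixels), "cam_to_world" (4x4, takes a point from camera to world coordinates). Camera axes: x right, y down, z forward; pixel columns grow to the right and rows downward; lengths in m; the calibration is good to about 2 mm. The wrist camera is an equidistant fisheye: a pixel r from the principal point sees the ray r / f radians off the axis. A picture is of the moment at which its call begins: read the wrist's pose just before it. get_calibration takes no time and is no camera call; for the wrist camera it gives the pose at the moment of the call.
A pose or a line that the arm cannot do raises arm.Unreachable and nothing moves.
- arm.sign_off(): hands the job in, once; it reports no verdict.
Readings, each from a call of its own:
- arm.current_t(): time.
- arm.current_joint_positions(): joint angles.
- arm.current_dq(): joint speeds.
- arm.current_tau(): joint torques, N m.
- arm.current_ee_pos(): TCP position.
- arm.current_tool_rot(): TCP orientation.
- arm.current_force(): force on the tool from outside, world axes, zero at the start.
- arm.current_torque(): the same for the moment, N m.
- arm.current_width(): finger opening in m.
Only numpy, scipy, OpenCV 4.12 (cv2) and the standard library are available. Lean on these libraries where they do the work, as an engineer would, in place of code of your own. Each camera call takes 0.05 s, during which the arm holds its last target.

TASK

The steel cap of the cologne atomizer lying in the small bar clamp is not fully on. Pump the clamp's trigger until its moving jaw has gently pressed the cap fully home, easing off as soon as it seats so that nothing is crushed, then press the release lever and slide the clamp head all the way back to its rear end. Do not push the cap with the fingers, do not force the release lever, and leave the other things where they are.

Things in the scene. Friction and masses are not known exactly. Their poses are not given: they have to be found in the camera images.
- clamp: one-hand bar clamp on a fixed brown board, 120 (x) by 370 (y) by 16 mm. Origin: centre of the board's underside, on the work surface; y runs along the toothed steel bar from the moving head (-y, rear) to the fixed jaw (+y). All its parts are centred on x = 0; bar top 43 mm high. The atomizer, an aluminium bottle 30 mm thick, axis 60 mm high, lies along y against the fixed jaw, cap towards the head
- head (a joint): slide of the moving head (black housing 40 by 60 mm, 78 mm high, with a thumb rest on it up to 112 mm) towards +y, in m: 0 = rear end stop, 0.075 = farthest forward. Its centre is at y = -0.075 + value on the clamp. A pawl on 6 mm teeth lets it go forward and blocks the way back unless the release lever is held down; then it slides with about 2 N
- trigger (a joint): pump trigger, a sprung steel lever behind the head, in rad: 0 = up, 0.65 = down at its hard stop. A full push advances the head about 12 mm (the first third is idle). It takes 2 to 4 N while the jaw is free, 6 to 9 N while the cap is moving on; once the cap is seated it stiffens by about 1 N per mm (11 N on it makes about 13 N at the jaw, 15 N about 20 N)
- trigger_top (a point): centre of the smooth steel roll (14 mm thick, 36 mm long, across the bar) at the trigger's end, where it is pushed down; travels with the head, 68 mm behind its centre. Top of the roll 93 mm above the work surface at rest, 50 mm at the bottom stop. On the head it swings 12 mm rearward going down while the head advances, so in the world it goes down nearly straight (0 to 12 mm rearward)
- release (a joint): release lever on the head's front, in rad: -0.11 to -0.01 when up (sprung), 0.18 = fully down at its hard stop; from about 0.03 on the holding pawl is clear of the teeth and the head can slide (with the trigger up). About 1 N to start it (more if the clamp is under load), 3 N fully down
- release_top (a point): centre of the smooth steel roll (12 mm thick, 32 mm long, across the bar) at the end of the release lever, where it is pushed down; up: 90 mm above the work surface (top 96), 41 mm ahead (+y) of the head's centre; fully down: 78 mm (top 84), 50 mm ahead. The black thumb rest's upright front face is 18 mm ahead of the head's centre, up to 112 mm high: with the roll held down, push it rearward (-y)
- release_lever: the whole release lever; origin at its hinge inside the head, 52 mm above the work surface and 5 mm ahead of the head's centre. More than 25 N on it bends it
- pad: round rubber jaw pad on the front of the head, 25 mm across; origin at the centre of its face, 48 mm ahead of the head's centre, 60 mm high; 20 N per mm. More than 22 N dents the cap
- cap (a joint): how far the cap is pushed onto the atomizer, in m; 0 = loosely on, 0.012 = fully home, flush on the bottle's shoulder. It moves stiffly (9 N) and stays where it is left; the pad touches it when head is about 0.048 + this value
- cap_shell: the atomizer's steel cap, 28 mm across, 26 mm long, lying along the bar; origin at the centre of its face towards the head, 60 mm high
- tin: small aluminium tin, 28 mm across, 24 mm high, standing on the clamp's board; origin at its underside; leave it alone
- comb: black plastic comb, 170 mm long; leave it alone
- jar: white ceramic jar, 56 mm across, 45 mm high; leave it alone
- soap_dish: round white ceramic soap dish with a bar of soap, 112 mm across, 44 mm high; leave it alone
- nail_brush: wooden nail brush, 36 by 85 by 32 mm; leave it alone
- trimmer: silver hair trimmer with a toggle switch, lying, about 42 by 165 by 32 mm; leave it alone
- tumbler: glass tumbler, 72 mm across, 95 mm high; leave it alone

How it is judged (in metres and radians):
On the way, in this order (a step that is already met when the one before it is completed fails the run):
1. the cap is fully home (within 1 mm), pressed there by the jaw pad with the trigger held down (value of joint cap above 0.011 m and value of joint trigger above 0.06 rad and contact force between pad and cap_shell above 4 N), for 0.1 s.
2. the release lever is pressed down (past 0.03 rad) while the head is still forward (value of joint release above 0.03 rad and value of joint head above 0.03 m), for 0.05 s.
At the end, for the whole second after the job is handed in: The cap is within 1 mm of fully home, the clamp head rests within 6 mm of the rear end of its travel, and the trigger and the release lever have sprung back up (value of joint cap above 0.011 m and value of joint head below 0.006 m and value of joint trigger below 0.05 rad and value of joint release below 0.02 rad and velocity of joint head below 0.01 m/s); the robot touches nothing.
It fails at once if the jaw pad presses the cap with more than 22 N (contact force between pad and cap_shell above 22 N).
It fails at once if the fingers push the cap itself (over 3 N) (contact force between the fingers and cap_shell above 3 N).
It fails at once if the release lever is forced (over 25 N) (contact force between the fingers and release_lever above 25 N).
It fails at once if a bystander is shifted by more than 30 mm (distance of any of tin, comb, jar, soap_dish, nail_brush, trimmer, tumbler from where it was at the start of the episode above 0.03 m).
It also fails if it takes over 64 s, if anything falls off the work surface, if the arm or the gripper's body presses on something with over 40 N, if the wrist force passes 120 N, or if a joint passes its speed limit or range.

## Working session

There is one attempt and no reset: what is moved stays moved. The work goes in short steps, each a Python script; the robot and the scene stay as the last script left them, time stands still between calls to the robot, and variables do not carry over. Pictures are saved under pics/ and viewed, and the job is handed in when it is done.

```bash
ls; mkdir -p pics; python3 - <<'E'
from rig import arm
import cv2
for n in ("scene","top"):
    im=arm.snapshot(n); cv2.imwrite(f"pics/{n}0.png",im[:,:,::-1])
    c=arm.get_calibration(n); print(n,c)
print(arm.current_t(),arm.grip_depth,arm.current_force(),arm.current_width())
print(arm.current_tool_rot())
E
```

```text
pics
scene {'intrinsics': array([[579.73022052,   0.        , 321.64647285],
       [  0.        , 579.73022052, 236.08306051],
       [  0.        ,   0.        ,   1.        ]]), 'cam_to_world': array([[ 0.78307975,  0.3591244 , -0.50775563,  1.12714217],
       [ 0.62164204, -0.47644508,  0.62174051, -0.74217476],
       [-0.01863548, -0.80251465, -0.59634131,  0.79218143],
       [ 0.        ,  0.        ,  0.        ,  1.        ]])}
top {'intrinsics': array([[548.75069439,   0.        , 311.17970366],
       [  0.        , 548.75069439, 240.8576531 ],
       [  0.        ,   0.        ,   1.        ]]), 'cam_to_world': array([[-0.02218099, -0.99721467,  0.07121032,  0.44725807],
       [-0.9996846 ,  0.02296219,  0.01017039, -0.01923667],
       [-0.01177721, -0.07096227, -0.99740947,  1.20921667],
       [ 0.        ,  0.        ,  0.        ,  1.        ]])}
0.1 0.0188 [-0.98600081 -0.09335877  0.67266001] 0.09122204848654517
[[ 9.23077554e-01  3.84613745e-01 -3.11649256e-04]
 [ 3.84613858e-01 -9.23077004e-01  1.01259152e-03]
 [ 1.01780354e-04 -1.05456512e-03 -9.99999439e-01]]
```

View pics/scene0.png

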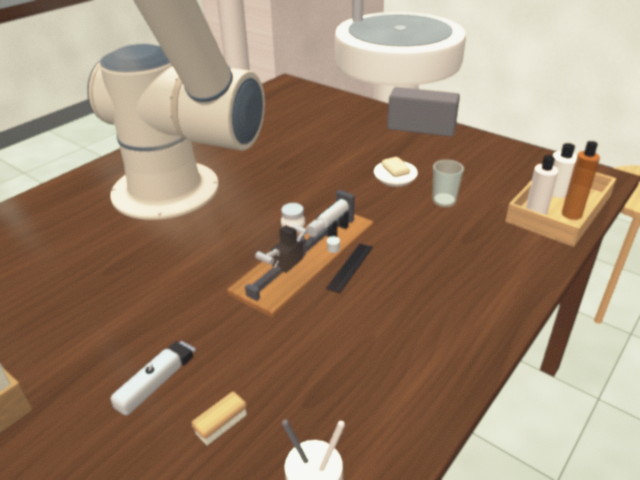

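View pics/top0.png

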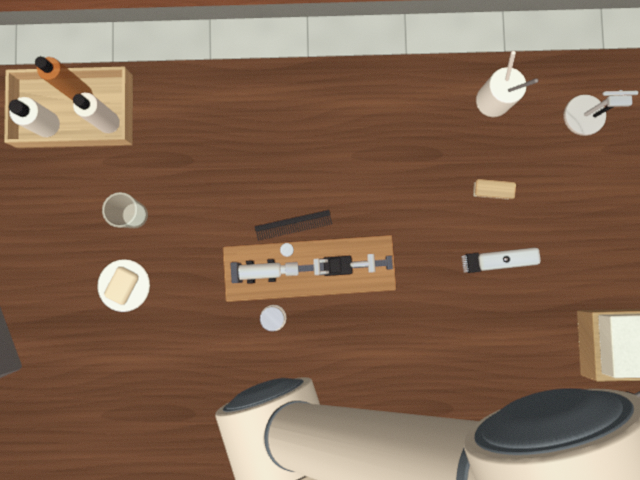

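Overview: the board is at about (309,268) in the top image, with the fixed jaw at left (+y world). The head is at about (338,266) and the trigger roll at about (371,263). I'll enlarge both views.

```bash
python3 - <<'E'
import cv2
a=cv2.imread("pics/top0.png")[225:335,215:405]; cv2.imwrite("pics/topc.png",cv2.resize(a,None,fx=4.2,fy=4.2,interpolation=cv2.INTER_CUBIC))
a=cv2.imread("pics/scene0.png")[180:320,220:390]; cv2.imwrite("pics/scenec.png",cv2.resize(a,None,fx=4.2,fy=4.2,interpolation=cv2.INTER_CUBIC))
E
```

```text
(no output)
```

View pics/topc.png

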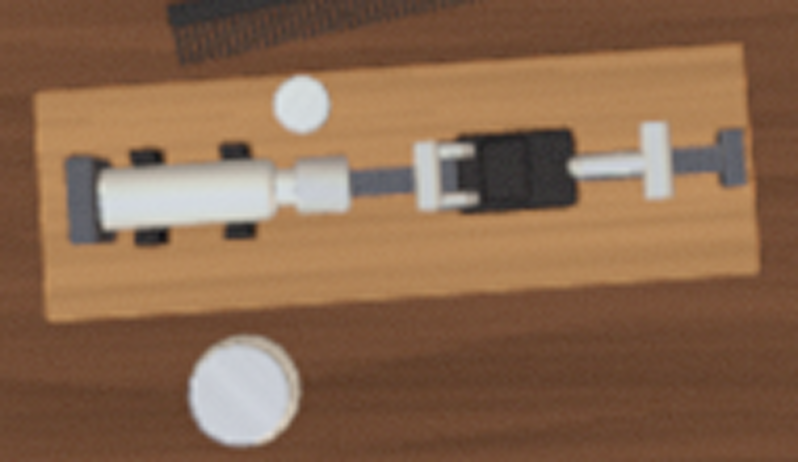

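View pics/scenec.png

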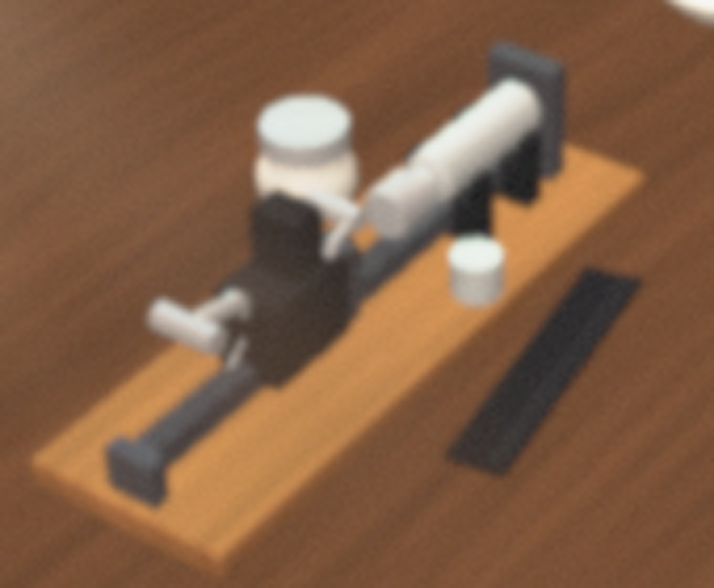

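Enlarged top view: board corners at (36,93), (742,43), (760,272) and (46,321). Trigger roll (655,160), release roll (427,176), cap face at x≈349.

```bash
cat > h.py <<'E'
import numpy as np
from rig import arm
def ray(n,uv,z):
    c=arm.get_calibration(n);K=c["intrinsics"];T=c["cam_to_world"]
    d=T[:3,:3]@np.linalg.solve(K,[uv[0],uv[1],1]);o=T[:3,3]
    return o+d*(z-o[2])/d[2]
def proj(n,p):
    c=arm.get_calibration(n);K=c["intrinsics"];T=c["cam_to_world"]
    q=K@(T[:3,:3].T@(np.array(p)-T[:3,3]));return q[:2]/q[2]
E
python3 - <<'E'
from h import *
f=lambda u,v:((u+.5)/4.2-.5+215,(v+.5)/4.2-.5+225)
C=[ray("top",f(*p),.016) for p in [(36,93),(742,43),(760,272),(46,321)]]
C=np.array(C);print(C.round(4)); 
print("len",np.linalg.norm(C[0]-C[1]),np.linalg.norm(C[2]-C[3]),np.linalg.norm(C[0]-C[3]),np.linalg.norm(C[1]-C[2]))
o=C.mean(0);o[2]=0
y=(C[0]+C[3]-C[1]-C[2]);y/=np.linalg.norm(y);x=np.array([y[1],-y[0],0]);print("o",o,"y",y,"x",x)
for nm,p,z in [("trig",(655,160),.093),("rel",(427,176),.096),("restfront?",(480,170),.112),("capface",(349,184),.06),("barfront rear end",(733,158),.05),("jawface",(98,200),.075),("tin",(301,103),.04),("jar",(241,392),.045)]:
    w=ray("top",f(*p),z)-o;print(nm,(w@x).round(4),(w@y).round(4),ray("top",f(*p),z).round(4))
g=lambda u,v:((u+.5)/4.2-.5+220,(v+.5)/4.2-.5+180)
for nm,p,z in [("trig top",(188,322),.092),("corner",(33,462),.016),("corner2",(220,562),.016),("corner3",(642,176),.016),("capface c",(392,208),.06),("tin",(477,252),.04)]:
    W=ray("scene",g(*p),z);w=W-o;print(nm,(w@x).round(4),(w@y).round(4),W.round(4))
E
```

```text
[[ 0.524   0.1852  0.016 ]
 [ 0.5415 -0.1818  0.016 ]
 [ 0.4231 -0.1872  0.016 ]
 [ 0.406   0.1813  0.016 ]]
len 0.3674375039163801 0.3689181274049872 0.1180370295231165 0.11857989467785852
o [ 0.47363466 -0.00061479  0.        ] y [-0.04708272  0.99889099  0.        ] x [0.99889099 0.04708272 0.        ]
trig 0.0001 -0.127 [ 0.4797 -0.1275  0.093 ]
rel -0.0001 -0.0165 [ 0.4744 -0.0171  0.096 ]
restfront? 0.0006 -0.0418 [ 0.4763 -0.0424  0.112 ]
capface -0.0004 0.0226 [0.4721 0.0219 0.06  ]
barfront rear end -0.0006 -0.1703 [ 0.4811 -0.1708  0.05  ]
jawface -0.0001 0.1459 [0.4667 0.1451 0.075 ]
tin 0.0428 0.0449 [0.5142 0.0462 0.04  ]
jar -0.1004 0.0842 [0.3694 0.0788 0.045 ]
trig top 0.0033 -0.1302 [ 0.4831 -0.1306  0.092 ]
corner -0.0551 -0.1847 [ 0.4273 -0.1877  0.016 ]
corner2 0.0621 -0.1862 [ 0.5444 -0.1837  0.016 ]
corner3 0.0601 0.1803 [0.5252 0.1823 0.016 ]
capface c 0.001 0.0301 [0.4732 0.0295 0.06  ]
tin 0.0431 0.0457 [0.5145 0.047  0.04  ]
```

Clamp pose is consistent: the board measures 368×118 mm against 370×120, and every part lies at |x|<1 mm. Head is at about 0.017, so I expect about 3 free strokes before contact at 0.048. Next I'll move over the trigger roll and make the first stroke with closed fingers.

```bash
cat >> h.py <<'E'
O=np.array([0.4736,-0.0006,0]);Y=np.array([-.04708,.99889,0]);X=np.array([.99889,.04708,0]);Z=np.array([0,0,1.])
def W(x,y,z): return O+X*x+Y*y+Z*z
R0=arm.current_tool_rot()
def best(*Rs): # choose candidate with smallest j6 travel
    return max(Rs,key=lambda R:np.trace(R.T@R0))
RT=[np.column_stack([s*Y,s*X,-Z]) for s in (1,-1)]   # jaws across bar
RR=[np.column_stack([s*X,-s*Y,-Z]) for s in (1,-1)]  # jaws along bar
def F(n=5):
    return np.mean([arm.current_force() for _ in range(n)],0)
E
python3 - <<'E'
from h import *
for nm,L in (("RT",RT),("RR",RR)):
    for R in L: print(nm,np.linalg.det(R),arm.solve_ik(W(0,-.13,.13),R))
R=RT[0] if abs(arm.solve_ik(W(0,-.13,.13),RT[0])[5])<abs(arm.solve_ik(W(0,-.13,.13),RT[1])[5]) else RT[1]
print(arm.current_t());arm.grip(0.0);print(arm.current_t(),arm.current_width())
arm.move_to(W(0,-.130,.14),R);print(arm.current_t(),arm.current_ee_pos(),W(0,-.130,.14))
print([arm.current_force().round(2) for _ in range(4)],arm.current_t())
import cv2
cv2.imwrite("pics/w1.png",arm.snapshot("wrist")[:,:,::-1])
E
```

```text
RT 0.9999977585 [-2.20986635e+01  2.44158368e+01  1.00654903e+02 -2.54444375e-14
  5.49292597e+01 -2.47972106e+01]
RT 0.9999977585 [-2.20986635e+01  2.44158368e+01  1.00654903e+02 -2.54444375e-14
  5.49292597e+01  1.55202789e+02]
RR 0.9999977585 [-2.20986635e+01  2.44158368e+01  1.00654903e+02 -2.54444375e-14
  5.49292597e+01  6.52028522e+01]
RR 0.9999977585 [-2.20986635e+01  2.44158368e+01  1.00654903e+02 -2.54444375e-14
  5.49292597e+01 -1.14797148e+02]
0.1
1.4667 0.000605432873463703
3.325 [ 0.47991291 -0.13129614  0.14011957] [ 0.4797204 -0.1304557  0.14     ]
[array([0.44, 0.02, 0.76]), array([0.44, 0.02, 0.76]), array([0.44, 0.02, 0.76]), array([0.44, 0.02, 0.76])] 3.325
```

View pics/w1.png

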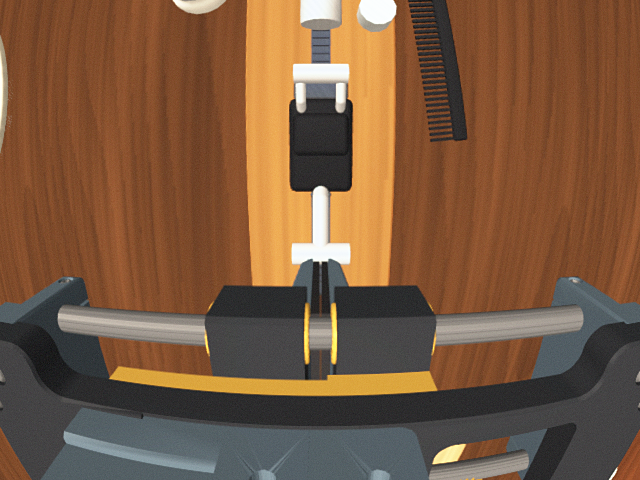

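The wrist view shows the closed fingers in line with the bar. The trigger roll is at (321,254), the release roll at (321,73), and the cap at (321,12), all on the centre line. Now the first free stroke, with force logged.

```bash
cat >> h.py <<'E'
def stroke(y,zs,flimit,feed=.06,settle=0.0,verbose=True):
    b=F(1)[2]; log=[]
    for z in zs:
        arm.move_l(W(0,y,z),feed=feed)
        if settle: arm.sleep(settle)
        f=F(1); log.append((round(arm.current_ee_pos()[2]*1000,1),round(f[2]-b,1),round(float(f@Y),1)))
        if log[-1][1]>flimit: break
    if verbose: print(log,round(arm.current_t(),2))
    return log
E
python3 - <<'E'
from h import *
y=-.130
arm.move_l(W(0,y,.099),feed=.12)
arm.sleep(.15)
stroke(y,[.090,.084,.078,.072,.066,.060,.056,.053],9)
arm.move_l(W(0,y,.12),feed=.15)
arm.sleep(.1)
import cv2
cv2.imwrite("pics/w2.png",arm.snapshot("wrist")[:,:,::-1]);cv2.imwrite("pics/s2.png",arm.snapshot("scene")[:,:,::-1])
c=arm.get_calibration("wrist");print(c,arm.current_ee_pos(),arm.current_t())
E
```

```text
[(np.float64(89.8), np.float64(2.0), -0.5), (np.float64(83.7), np.float64(1.0), 0.0), (np.float64(77.7), np.float64(2.0), 0.4), (np.float64(72.0), np.float64(3.7), -0.5), (np.float64(66.1), np.float64(4.1), 1.7), (np.float64(60.2), np.float64(4.3), 0.2), (np.float64(56.2), np.float64(3.1), 0.4), (np.float64(53.5), np.float64(13.6), 1.3)] 6.07
{'intrinsics': array([[371.64829954,   0.        , 320.07269963],
       [  0.        , 371.64829954, 237.28721479],
       [  0.        ,   0.        ,   1.        ]]), 'cam_to_world': array([[ 0.9988763 ,  0.04616404,  0.0107247 ,  0.4758271 ],
       [ 0.04735434, -0.9629734 , -0.26540498, -0.05564463],
       [-0.00192457,  0.2656146 , -0.96407737,  0.29027641],
       [ 0.        ,  0.        ,  0.        ,  1.        ]])} [ 0.47915144 -0.13022994  0.1190305 ] 6.8667
```

View pics/w2.png

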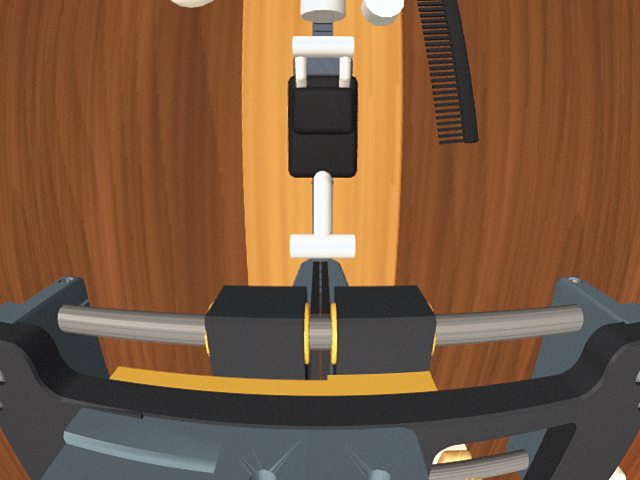

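After one stroke the trigger and release rolls are at (323,246) and (323,46) in the wrist view. I'll convert these with the fisheye model.

```bash
cat >> h.py <<'E'
def wray(c,uv,z):
    K=c["intrinsics"];T=c["cam_to_world"];d=np.array([uv[0]-K[0,2],uv[1]-K[1,2]]);r=np.hypot(*d);th=r/K[0,0]
    v=T[:3,:3]@np.array([*(d/r*np.sin(th)),np.cos(th)]);p=T[:3,3]+v*(z-T[2,3])/v[2]
    w=p-O;return np.array([w@X,w@Y,z]).round(4)
E
python3 - <<'E'
from h import *
c=arm.get_calibration("wrist")
tr=wray(c,(323,246),.09);rl=wray(c,(323,46),.093)
print(tr,rl,"head",tr[1]+.068+.075,rl[1]-.041+.075,"capface",wray(c,(322,20),.06))
E
```

```text
[ 0.0009 -0.1154  0.09  ] [ 0.0008 -0.0056  0.093 ] head 0.0276 0.028399999999999995 capface [0.0004 0.0202 0.06  ]
```

Head is at about 0.028, an advance of 11.5 mm per stroke. Second free stroke.

```bash
python3 - <<'E'
from h import *
y=-.119
arm.move_l(W(0,y,.100),feed=.12)
arm.sleep(.15)
stroke(y,[.090,.080,.070,.063,.058,.055],8.5)
arm.move_l(W(0,y,.105),feed=.15)
y+=.0115
arm.move_l(W(0,y,.100),feed=.1)
arm.sleep(.15)
import cv2
c=arm.get_calibration("wrist");cv2.imwrite("pics/w3.png",arm.snapshot("wrist")[:,:,::-1]);print(arm.current_t())
np.save("c3.npy",c["cam_to_world"])
E
```

```text
[(np.float64(89.6), np.float64(1.4), -0.2), (np.float64(79.6), np.float64(1.6), 1.4), (np.float64(69.9), np.float64(2.5), -0.1), (np.float64(63.1), np.float64(5.0), 0.6), (np.float64(58.2), np.float64(3.2), 0.3), (np.float64(55.2), np.float64(3.8), 1.0)] 9.07
10.0333
```

View pics/w3.png

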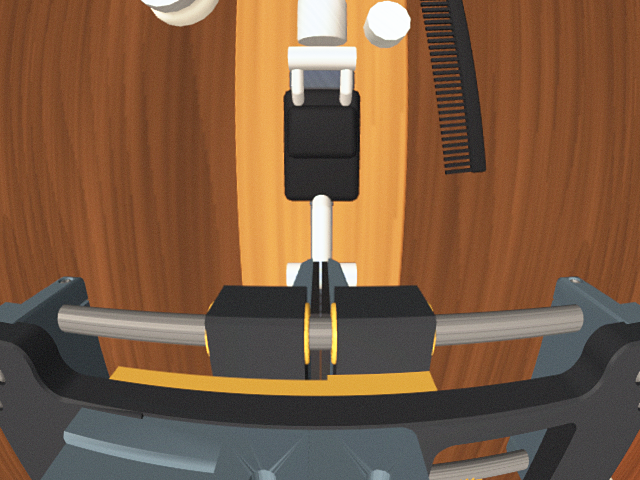

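Release roll at (322,58). The trigger roll is under the fingertips at about y=274.

```bash
python3 - <<'E'
from h import *
c=arm.get_calibration("wrist")
rl=wray(c,(322,58),.093);tr=wray(c,(321,274),.09);print(rl,tr,"head",rl[1]+.034,tr[1]+.143)
y=-.1075
stroke(y,[.090,.080,.074,.070,.067,.064,.061,.058,.0555],10,feed=.04,settle=.03)
arm.move_l(W(0,y,.105),feed=.15)
y+=.010
arm.move_l(W(0,y,.100),feed=.1)
arm.sleep(.15)
import cv2
c=arm.get_calibration("wrist");cv2.imwrite("pics/w4.png",arm.snapshot("wrist")[:,:,::-1]);print(arm.current_t())
E
```

```text
[0.0007 0.0057 0.093 ] [ 0.0003 -0.1027  0.09  ] head 0.0397 0.04029999999999999
[(np.float64(89.8), np.float64(0.7), -0.7), (np.float64(79.8), np.float64(0.4), 0.4), (np.float64(73.9), np.float64(2.0), -0.1), (np.float64(70.1), np.float64(1.7), 0.2), (np.float64(67.1), np.float64(3.2), 0.7), (np.float64(64.1), np.float64(3.4), 1.3), (np.float64(61.0), np.float64(1.8), -0.1), (np.float64(58.1), np.float64(2.8), 0.9), (np.float64(55.6), np.float64(5.2), -0.2)] 12.93
13.875
```

View pics/w4.png

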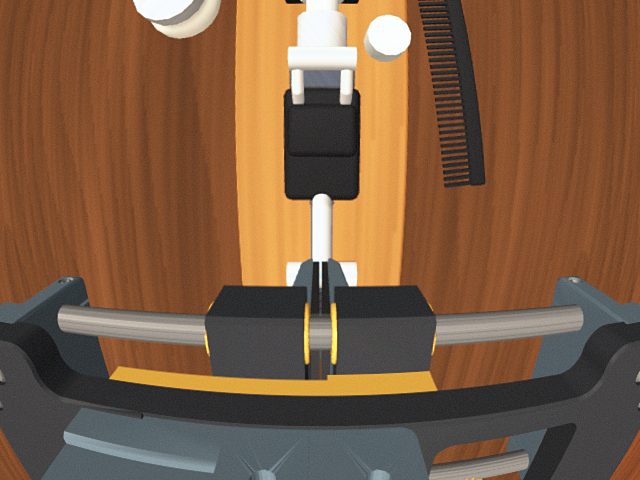

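The view is unchanged after shifting 10 mm, so the head is at about 0.050 and the cap has just started on. The next stroke uses small steps with force averaged at each one, stopping at about 10.3 N.

```bash
cat >> h.py <<'E'
def fa(n=5,dt=.02):
    L=[]
    for _ in range(n): L.append(arm.current_force()); arm.sleep(dt)
    return np.mean(L,0)
def press(y,z0,z1,dz,flim):
    b=fa()[2];log=[];z=z0;hit=False
    print("base",b.round(2))
    arm.move_l(W(0,y,z0),feed=.05)
    while True:
        f=arm.current_force()[2]-b
        if f>flim-2: f=fa(4,.015)[2]-b
        log.append((float(round(arm.current_ee_pos()[2]*1000,1)),float(round(f,1))))
        if f>flim: hit=True;break
        z-=dz
        if z<z1: break
        arm.move_l(W(0,y,z),feed=.02)
    print(log,hit,arm.current_t());return hit
E
python3 - <<'E'
from h import *
c=arm.get_calibration("wrist")
rl=wray(c,(322,58),.093);print("head",rl[1]+.034)
y=-.0975
hit=press(y,.082,.0552,.0008,10.3)
if hit: arm.sleep(.25); print("held",fa(),arm.current_ee_pos(),arm.current_t())
else:
    arm.sleep(.1)
    arm.move_l(W(0,y,.100),feed=.12); arm.sleep(.1)
import cv2
cv2.imwrite("pics/w5.png",arm.snapshot("wrist")[:,:,::-1]);cv2.imwrite("pics/s5.png",arm.snapshot("scene")[:,:,::-1]);print(arm.current_t())
E
```

```text
head 0.0497
base -0.01
[(81.7, 1.0), (81.3, 1.5), (80.5, 1.0), (79.6, 2.0), (78.8, 1.9), (78.0, 1.5), (77.2, 2.0), (76.4, 3.6), (75.6, 3.7), (74.9, 5.6), (74.1, 7.2), (73.4, 8.4), (72.6, 8.6), (71.8, 8.3), (71.0, 8.2), (70.2, 6.8), (69.4, 7.8), (68.6, 8.2), (67.8, 8.1), (67.0, 8.4), (66.2, 8.8), (65.5, 9.0), (64.6, 9.4), (63.9, 9.6), (63.1, 9.8), (62.3, 10.2), (61.5, 10.7)] True 21.8333
held [-0.05889228 -1.21693822 10.74804589] [ 0.47840086 -0.0980142   0.06147526] 22.1667
22.2667
```

View pics/w5.png

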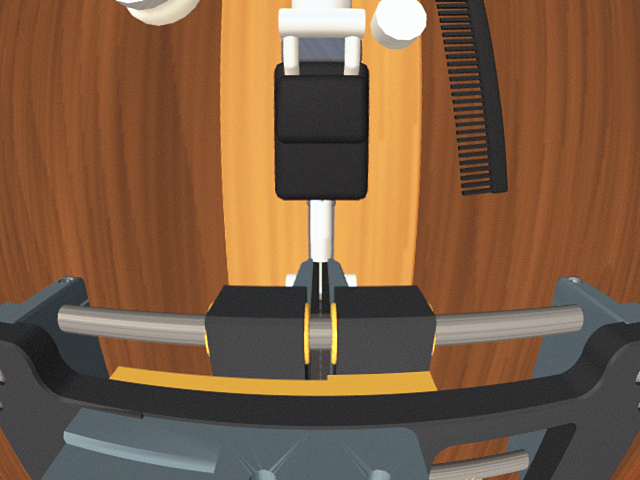

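The load rises steadily past 9 N to 10.7 N. I'll check from the image whether the head is at about 0.060 (release roll at (322,23)).

```bash
python3 - <<'E'
from h import *
import cv2
c=arm.get_calibration("wrist")
print("head from release roll",[wray(c,(322,v),.093)[1]+.034 for v in (21,23,25)],"rest front/top edge", wray(c,(321,64),.112),"house rear",wray(c,(321,198),.078))
print(proj("scene",W(0,.033,.06)),proj("scene",W(0,.1,.075)))
a=cv2.imread("pics/s5.png")[180:290,230:390]; cv2.imwrite("pics/s5c.png",cv2.resize(a,None,fx=5,fy=5,interpolation=cv2.INTER_CUBIC))
E
```

```text
head from release roll [np.float64(0.056400000000000006), np.float64(0.055600000000000004), np.float64(0.0547)] rest front/top edge [0.0003 0.0013 0.112 ] house rear [ 0.0004 -0.0483  0.078 ]
[313.36768197 228.34320137] [331.11636513 208.22345161]
```

View pics/s5c.png

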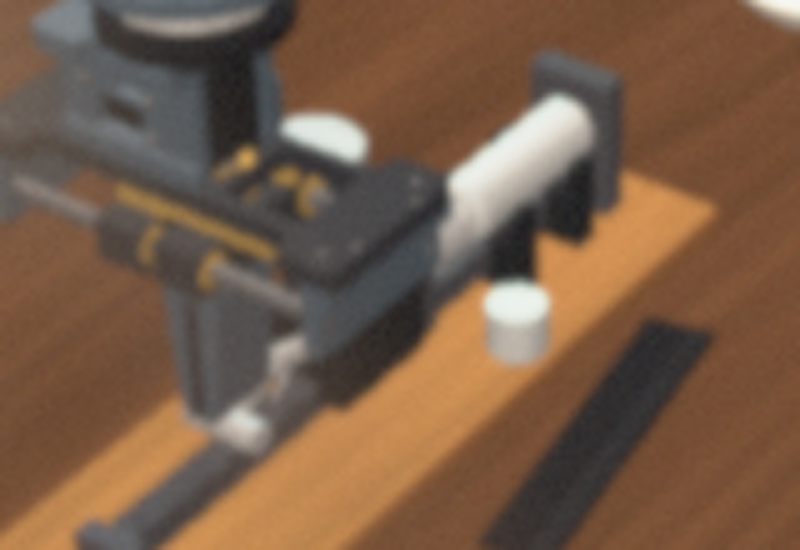

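Image estimates of the head scatter between 0.0556 and 0.058, so seating isn't certain. I'll hold here and check the cap and shoulder gap from the top camera.

```bash
python3 - <<'E'
from h import *
import cv2
a=arm.snapshot("top")[:,:,::-1]; cv2.imwrite("pics/t6.png",a)
a=a[240:300,220:350]; cv2.imwrite("pics/t6c.png",cv2.resize(a,None,fx=6,fy=6,interpolation=cv2.INTER_CUBIC))
a=cv2.imread("pics/top0.png")[240:300,220:350]; cv2.imwrite("pics/t0c.png",cv2.resize(a,None,fx=6,fy=6,interpolation=cv2.INTER_CUBIC))
a=cv2.imread("pics/s5.png")[200:240,300:350]; cv2.imwrite("pics/s5d.png",cv2.resize(a,None,fx=14,fy=14,interpolation=cv2.INTER_CUBIC))
print(arm.current_t(),arm.current_force())
E
```

```text
22.3167 [-0.74491032 -1.79681166 10.57487352]
```

View pics/t6c.png

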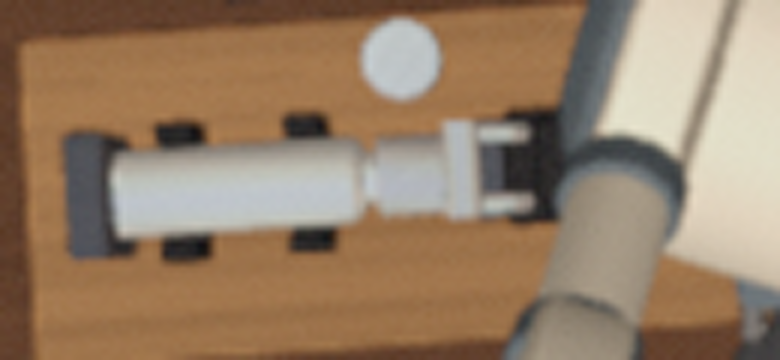

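View pics/s5d.png

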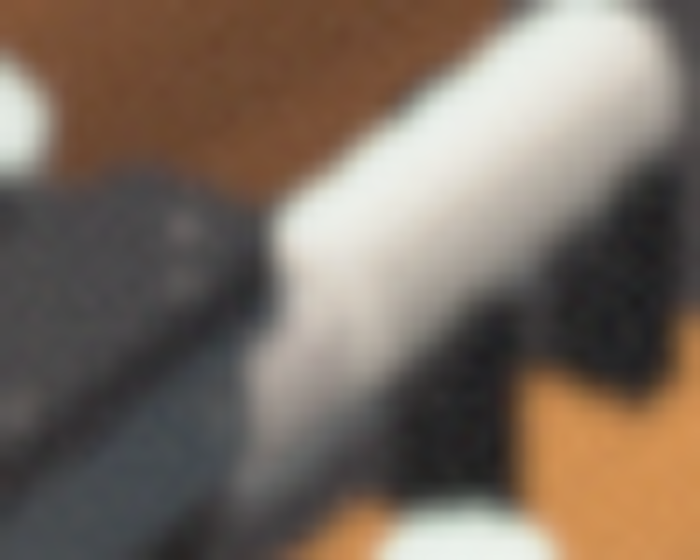

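The top view still shows a neck gap, from bottle shoulder x=362 to cap x=377 in the crop. That is about 5 mm against 11 mm at the start, so the cap is not home. The force rise is leverage and friction. I'll continue this stroke with a 12.3 N cap (jaw at most ~15 N even if seated) and then recheck.

```bash
cat >> h.py <<'E'
import cv2
def gap(name):
    a=arm.snapshot("top")[:,:,::-1][240:300,220:350]; cv2.imwrite(f"pics/{name}.png",cv2.resize(a,None,fx=6,fy=6,interpolation=cv2.INTER_CUBIC))
E
python3 - <<'E'
from h import *
y=-.0975;z=.0615
log=[]
while z>.0555:
    z-=.0012; arm.move_l(W(0,y,z),feed=.03); f=fa(3,.015)[2]; log.append((round(z,4),round(float(f),1)))
    if f>12.3: break
print(log,fa(2)); gap("t7"); print(arm.current_t())
E
```

```text
[(0.0603, 10.4), (0.0591, 10.2), (0.0579, 11.4), (0.0567, 11.4), (0.0555, 11.6)] [-0.55857775  1.74023218 11.92248161]
23.9
```

View pics/t7.png

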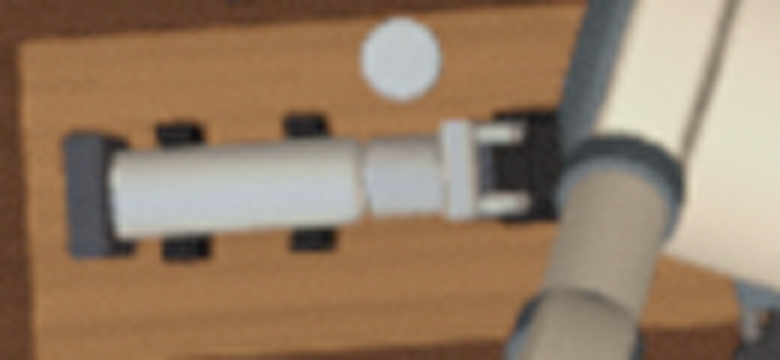

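The gap is nearly closed: the cap edge moved from x=377 to about 366 in the crop. I'll quantify it from intensity profiles off the axis, below the neck.

```bash
python3 - <<'E'
import cv2,numpy as np
for n in ("t0c","t6c","t7"):
    a=cv2.imread(f"pics/{n}.png").astype(int)
    for r0,r1 in((146,158),(196,208)):
        p=a[r0:r1,330:450:4].mean(0); print(n,r0,[int(v) for v in p[:,0]])
E
```

```text
t0c 146 [161, 161, 163, 164, 163, 160, 153, 142, 131, 126, 125, 126, 126, 127, 130, 142, 158, 168, 171, 170, 169, 169, 169, 169, 168, 167, 166, 167, 168, 168]
t0c 196 [218, 218, 219, 220, 217, 212, 200, 188, 184, 171, 161, 160, 158, 156, 155, 166, 184, 198, 202, 201, 200, 199, 199, 200, 199, 199, 200, 200, 200, 199]
t6c 146 [141, 142, 143, 144, 144, 141, 133, 123, 115, 107, 110, 121, 139, 149, 148, 148, 147, 147, 146, 146, 145, 145, 144, 142, 143, 144, 145, 144, 149, 159]
t6c 196 [198, 198, 197, 198, 197, 192, 179, 166, 163, 149, 142, 148, 158, 171, 180, 181, 180, 180, 180, 181, 180, 180, 181, 182, 181, 181, 180, 177, 172, 169]
t7 146 [142, 143, 144, 144, 143, 140, 132, 124, 120, 128, 138, 143, 146, 145, 145, 144, 144, 144, 143, 142, 141, 141, 142, 143, 144, 141, 134, 134, 148, 172]
t7 196 [198, 197, 198, 199, 196, 192, 178, 163, 156, 149, 157, 179, 184, 181, 180, 180, 179, 180, 180, 181, 181, 180, 180, 181, 180, 179, 179, 173, 164, 156]
```

The profile edges put the cap at about 8.3 mm, with 3 to 4 mm still to go. It seats on the next stroke, where the force step will be clear. Retracting for it.

```bash
python3 - <<'E'
from h import *
arm.move_l(W(0,-.0975,.101),feed=.15)
y=-.091
arm.move_l(W(0,y,.100),feed=.08); arm.sleep(.1)
c=arm.get_calibration("wrist");cv2.imwrite("pics/w8.png",arm.snapshot("wrist")[:,:,::-1])
np.savez("c8.npz",**c);print(arm.current_t())
gap("t8")
E
```

```text
24.75
```

View pics/w8.png

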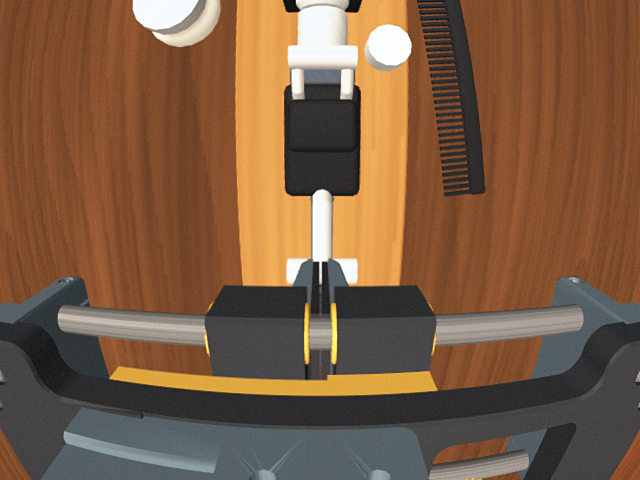

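Release roll (322,56) gives head ≈ 0.057, held by the pawl. Seating stroke: fine steps, stop at 11 N, hold, and check the gap.

```bash
python3 - <<'E'
from h import *
y=-.091
b=-0.3
arm.move_l(W(0,y,.081),feed=.08)
z=.081;log=[]
while z>.0560:
    z-=.001 if z>.077 else .0007
    arm.move_l(W(0,y,z),feed=.03); f=arm.current_force()[2]
    if f>8: f=fa(3,.012)[2]
    log.append((round(z*1000,1),round(float(f),1)))
    if f>10.9: break
print(log); arm.sleep(.15); gap("t9"); print(fa(3),arm.current_t())
a=cv2.imread("pics/t9.png").astype(int)
for r0,r1 in((146,158),(196,208)): print([int(v) for v in a[r0:r1,330:450:4].mean(0)[:,0]])
E
```

```text
[(80.0, 1.4), (79.0, 1.5), (78.0, 1.5), (77.0, 1.2), (76.3, 2.4), (75.6, 1.5), (74.9, 2.0), (74.2, 3.3), (73.5, 3.9), (72.8, 6.2), (72.1, 7.3), (71.4, 7.8), (70.7, 8.5), (70.0, 6.7), (69.3, 7.3), (68.6, 7.6), (67.9, 8.4), (67.2, 9.0), (66.5, 9.0), (65.8, 10.3), (65.1, 8.2), (64.4, 9.8), (63.7, 10.7), (63.0, 11.0)]
[ -2.08583883 -13.67950088  11.14089416] 31.6583
[143, 143, 144, 145, 143, 140, 134, 130, 131, 140, 147, 144, 145, 145, 144, 145, 144, 143, 143, 142, 141, 142, 143, 143, 146, 156, 170, 180, 185, 186]
[198, 198, 198, 199, 198, 192, 178, 168, 171, 178, 184, 184, 182, 181, 182, 182, 182, 181, 182, 183, 182, 182, 182, 181, 178, 172, 166, 171, 181, 186]
```

View pics/t9.png

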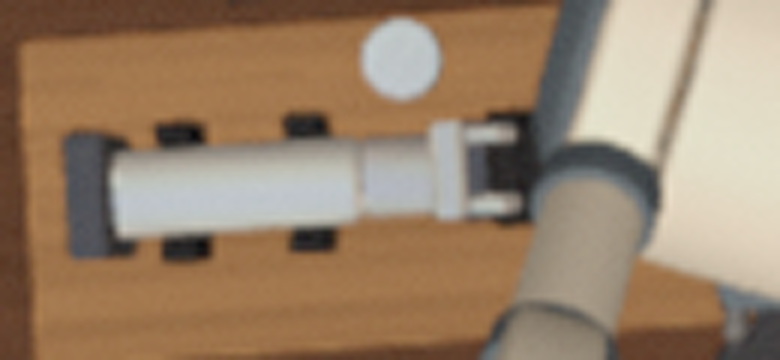

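Two things to check here: the lateral force jumped to Fy≈-13.7 N, and the seam now looks almost flush. I'll re-read the force and take views before going on.

```bash
python3 - <<'E'
from h import *
print(arm.current_force(),arm.current_torque(),arm.current_ee_pos(),W(0,-.091,.063),arm.current_tool_rot().round(4))
c=arm.get_calibration("wrist");np.savez("c9.npz",**c)
cv2.imwrite("pics/w9.png",arm.snapshot("wrist")[:,:,::-1])
a=arm.snapshot("scene")[:,:,::-1];a=a[160:300,210:390];cv2.imwrite("pics/s9.png",cv2.resize(a,None,fx=4.4,fy=4.2,interpolation=cv2.INTER_CUBIC))
print(arm.current_force(),arm.current_t())
E
```

```text
[ -1.96186098 -13.28926597  11.47632157] [-2.41285282  0.34811882  0.04160168] [ 0.47844588 -0.09253675  0.06344655] [ 0.47788428 -0.09149899  0.063     ] [[-0.0474  0.9989  0.0013]
 [ 0.9989  0.0474 -0.0016]
 [-0.0016  0.0012 -1.    ]]
[ -1.8385382  -13.31471853  10.69996552] 31.7583
```

View pics/w9.png

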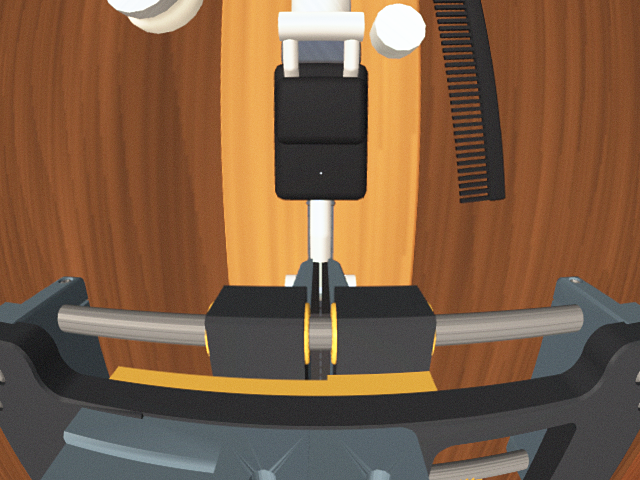

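View pics/s9.png

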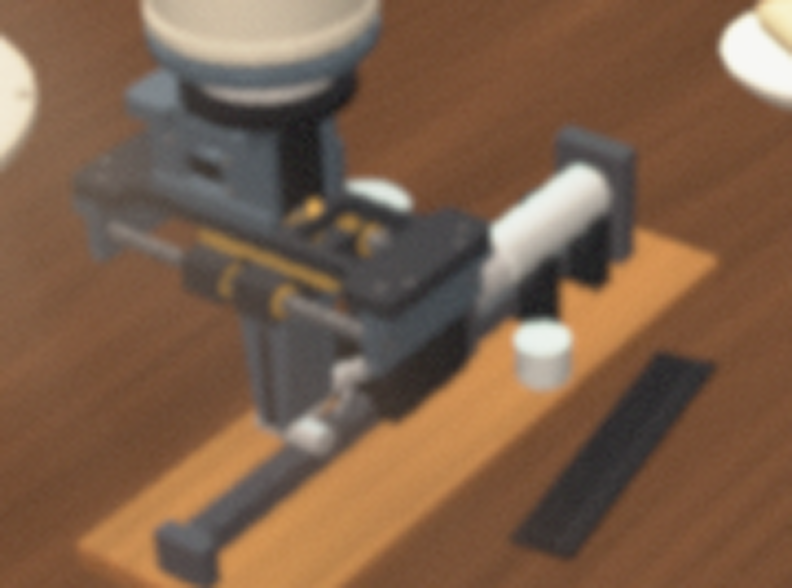

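The trigger arm slopes up in front of the roll, and the fingertip's front edge is leaning on it. The roll swings back once the head stops advancing, which suggests seating but confuses the force reading. I'll shift the tool rearward at the same height and read a clean force.

```bash
python3 - <<'E'
from h import *
for y in (-.093,-.095,-.097,-.098):
    arm.move_l(W(0,y,.0632),feed=.02); f=fa(3,.012); print(y,f.round(1),arm.current_ee_pos().round(4))
gap("t10");print(arm.current_t())
for n in ("t7","t9","t10"):
    a=cv2.imread(f"pics/{n}.png").astype(int);print(n,[int(v) for v in a[196:208,346:378:2].mean(0)[:,0]],[int(v) for v in a[150:200,430:480:3,0].mean(0)])
E
```

```text
-0.093 [ 0.  -3.7  8.9] [ 0.4783 -0.0937  0.0635]
-0.095 [0.3 0.2 8.1] [ 0.4782 -0.0953  0.0633]
-0.097 [0.1 0.3 6. ] [ 0.4781 -0.0971  0.0632]
-0.098 [-0.2  0.8  5.9] [ 0.478  -0.0981  0.0632]
32.9083
t7 [196, 195, 192, 185, 178, 170, 163, 159, 156, 152, 149, 150, 157, 168, 179, 184] [173, 171, 166, 162, 161, 164, 171, 179, 185, 186, 184, 181, 172, 162, 143, 126, 108]
t9 [198, 196, 192, 185, 178, 172, 168, 169, 171, 174, 178, 181, 184, 184, 184, 183] [170, 169, 172, 177, 182, 185, 187, 186, 179, 171, 154, 138, 117, 103, 94, 96, 95]
t10 [197, 196, 192, 184, 177, 170, 167, 168, 171, 174, 178, 181, 183, 183, 183, 182] [172, 171, 171, 173, 177, 181, 185, 186, 184, 180, 169, 158, 138, 121, 105, 99, 94]
```

Lateral force is gone (Fy≈0), the clean load is 5.9 N, and the cap edge hasn't moved. I'll press on in small steps with the clean contact, watching both the force slope and the seam.

```bash
python3 - <<'E'
from h import *
z=.0632;log=[];y=-.0975
while z>.0535:
    z-=.0007
    arm.move_l(W(0,y,z),feed=.03); f=fa(3,.012)
    log.append((round(z*1000,1),round(float(f[2]),1),round(float(f@Y),1)))
    if f[2]>11 or abs(f@Y)>4: break
print(log); arm.sleep(.12); gap("t11"); print(fa(3),arm.current_t())
for n in ("t9","t10","t11"):
    a=cv2.imread(f"pics/{n}.png").astype(int);print(n,[int(v) for v in a[196:208,346:378:2].mean(0)[:,0]],[int(v) for v in a[150:200,430:480:3,0].mean(0)])
E
```

```text
[(62.5, 6.9, -1.4), (61.8, 8.5, -1.8), (61.1, 9.7, -2.0), (60.4, 10.8, -2.2), (59.7, 11.7, -2.9)]
[-1.11622685 -3.15407679 11.89296166] 34.5
t9 [198, 196, 192, 185, 178, 172, 168, 169, 171, 174, 178, 181, 184, 184, 184, 183] [170, 169, 172, 177, 182, 185, 187, 186, 179, 171, 154, 138, 117, 103, 94, 96, 95]
t10 [197, 196, 192, 184, 177, 170, 167, 168, 171, 174, 178, 181, 183, 183, 183, 182] [172, 171, 171, 173, 177, 181, 185, 186, 184, 180, 169, 158, 138, 121, 105, 99, 94]
t11 [196, 194, 190, 183, 177, 171, 168, 168, 171, 174, 178, 181, 183, 183, 183, 183] [167, 165, 168, 174, 180, 183, 186, 186, 181, 174, 158, 144, 123, 107, 96, 95, 94]
```

View pics/t11.png

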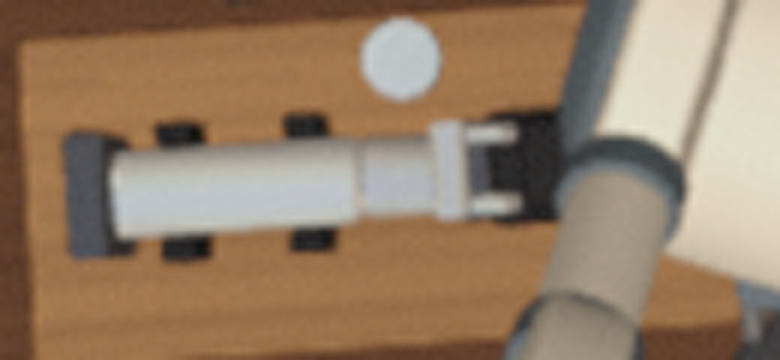

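The cap profile is identical to before, and the load rose steeply at about 1.5 N/mm with no plateau, to 11.7 N. One or two more tiny steps, capped at 13 N (jaw ≈16 N), will confirm it is solid.

```bash
python3 - <<'E'
from h import *
z=.0597;log=[];y=-.0985
for i in range(4):
    z-=.0005
    arm.move_l(W(0,y,z),feed=.03); f=fa(4,.012)
    log.append((round(z*1000,1),round(float(f[2]),1),round(float(f@Y),1)))
    if f[2]>12.8 or abs(f@Y)>5: break
print(log); arm.sleep(.1); gap("t12"); print(fa(3),arm.current_t())
for n in ("t11","t12"):
    a=cv2.imread(f"pics/{n}.png").astype(int);print(n,[int(v) for v in a[196:208,346:378:2].mean(0)[:,0]],[int(v) for v in a[150:200,430:480:3,0].mean(0)])
E
```

```text
[(59.2, 11.4, 0.7), (58.7, 12.5, 0.2), (58.2, 13.5, 0.8)]
[-1.26613538  0.72767884 13.93894066] 35.55
t11 [196, 194, 190, 183, 177, 171, 168, 168, 171, 174, 178, 181, 183, 183, 183, 183] [167, 165, 168, 174, 180, 183, 186, 186, 181, 174, 158, 144, 123, 107, 96, 95, 94]
t12 [197, 195, 190, 183, 176, 170, 167, 168, 171, 175, 178, 181, 183, 182, 182, 182] [167, 166, 168, 174, 180, 183, 186, 185, 180, 173, 158, 143, 122, 106, 95, 95, 95]
```

Solid: 2 N/mm and no cap movement up to 13.5–13.9 N with no side load. Easing off now, then moving above the release roll and checking its position.

```bash
python3 - <<'E'
from h import *
arm.move_l(W(0,-.0985,.105),feed=.12)
arm.move_l(W(0,-.0985,.135),feed=.15); 
arm.sleep(.1);c=arm.get_calibration("wrist");cv2.imwrite("pics/w13.png",arm.snapshot("wrist")[:,:,::-1]);np.savez("c13.npz",**c)
arm.move_l(W(0,.023,.135),feed=.15);arm.sleep(.1)
c=arm.get_calibration("wrist");cv2.imwrite("pics/w14.png",arm.snapshot("wrist")[:,:,::-1]);np.savez("c14.npz",**c)
a=arm.snapshot("scene")[:,:,::-1];a=a[160:300,210:390];cv2.imwrite("pics/s14.png",cv2.resize(a,None,fx=4.4,fy=4.2,interpolation=cv2.INTER_CUBIC))
print(arm.current_force(),arm.current_t())
E
```

```text
[-0.11964246 -0.68512937  0.35757475] 37.75
```

View pics/w13.png

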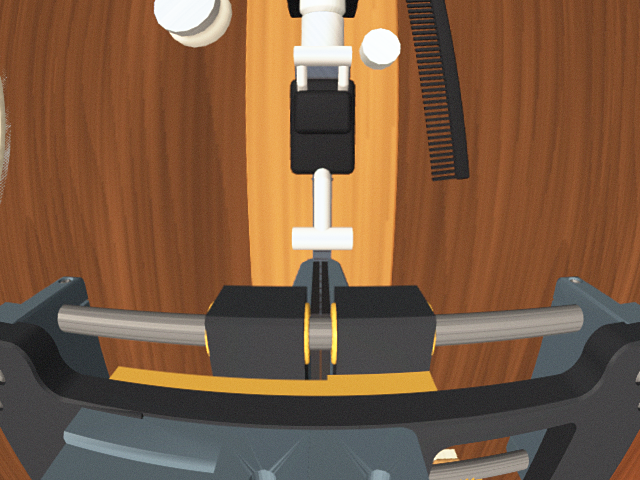

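View pics/s14.png

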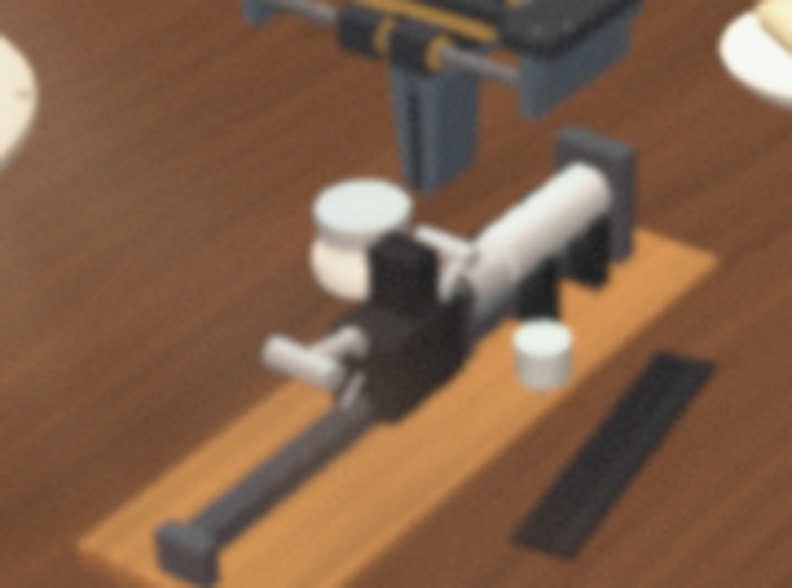

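The trigger has sprung up and the cap sits flush on the bottle, with the pad against it. In w13 the release roll is at (323,56) and the trigger roll at (322,238).

```bash
python3 - <<'E'
from h import *
c=np.load("c13.npz")
tr=wray(c,(322,238),.09);rl=wray(c,(323,56),.093);print(tr,rl,"head",tr[1]+.143,rl[1]+.034,"front of rest top",wray(c,(322,81),.112))
h=(tr[1]+.143+rl[1]+.034)/2
y=-.075+h+.0385
print(h,y)
arm.move_l(W(0,y,.102),feed=.12);arm.sleep(.1)
b=fa(4);z=.097;log=[]
while z>=.0884:
    arm.move_l(W(0,y,z),feed=.04);f=fa(2,.012)-b
    log.append((round(z*1000,1),round(float(f[2]),1),round(float(f@Y),1)))
    if f[2]>12 or abs(f@Y)>8: break
    z-=.0012
print(log,arm.current_ee_pos(),arm.current_t())
a=arm.snapshot("scene")[:,:,::-1];a=a[160:300,210:390];cv2.imwrite("pics/s15.png",cv2.resize(a,None,fx=4.4,fy=4.2,interpolation=cv2.INTER_CUBIC))
E
```

```text
[ 0.0004 -0.0834  0.09  ] [0.0009 0.0236 0.093 ] head 0.059599999999999986 0.0576 front of rest top [0.0003 0.0059 0.112 ]
0.05859999999999999 0.022099999999999995
[(97.0, 0.1, -0.5), (95.8, 1.5, -0.2), (94.6, 1.4, 0.6), (93.4, 1.5, 0.8), (92.2, 2.6, 0.6), (91.0, 1.5, 0.1), (89.8, 2.0, 0.1), (88.6, 2.3, 0.0)] [0.47258153 0.02145165 0.08856457] 40.5
```

View pics/s15.png

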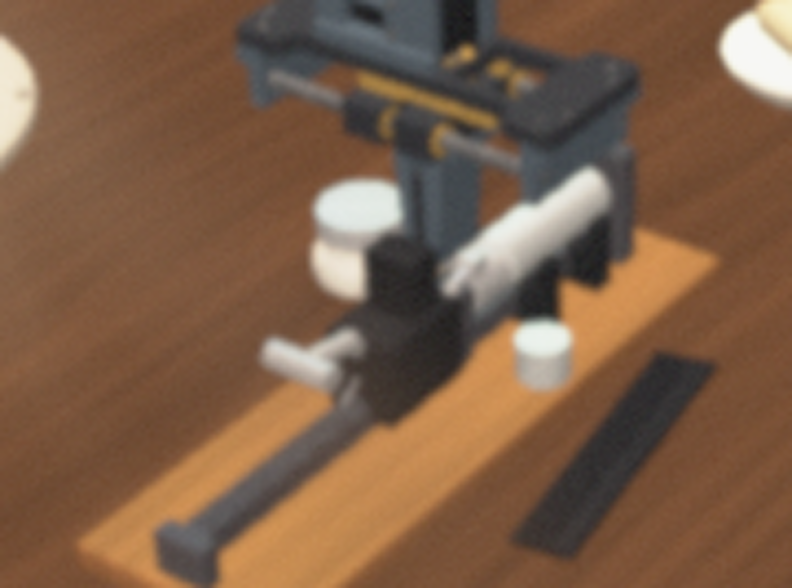

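The release roll is held down at z≈88.6 with about 2 N, well past 0.03 rad. Now pushing the thumb rest rearward in checked steps.

```bash
python3 - <<'E'
from h import *
y=.0221;log=[];hit=False
arm.move_l(W(0,y,.0880),feed=.03)
while y>-.043:
    y-=.004 if y>-.033 else .0015
    arm.move_l(W(0,y,.0880),feed=.03 if y<-.033 else .05);f=arm.current_force()
    log.append((round(y*1000,1),round(float(f[2]),1),round(float(f@Y),1)))
    if abs(f@Y)>9 or f[2]>12: break
print(log,arm.current_ee_pos(),arm.current_t())
gap("t16");a=arm.snapshot("top")[:,:,::-1][225:335,215:405];cv2.imwrite("pics/t16b.png",cv2.resize(a,None,fx=4.2,fy=4.2,interpolation=cv2.INTER_CUBIC))
E
```

```text
[(18.1, 2.3, -0.3), (14.1, 2.2, -1.3), (10.1, 2.2, -0.7), (6.1, 1.7, -0.5), (2.1, 1.9, -0.7), (-1.9, 1.4, -0.7), (-5.9, 1.8, -0.9), (-9.9, 1.6, -1.0), (-13.9, 1.4, -1.2), (-17.9, 1.0, -0.8), (-21.9, 1.3, -0.8), (-25.9, 1.7, -0.5), (-29.9, 2.0, -1.0), (-33.9, 0.9, -0.0), (-35.4, 2.5, 0.6), (-36.9, 2.4, -0.4), (-38.4, 3.3, -0.3), (-39.9, 4.7, 7.4), (-41.4, 7.2, 22.7)] [ 0.47539903 -0.04029739  0.08805102] 45.5833
```

View pics/t16b.png

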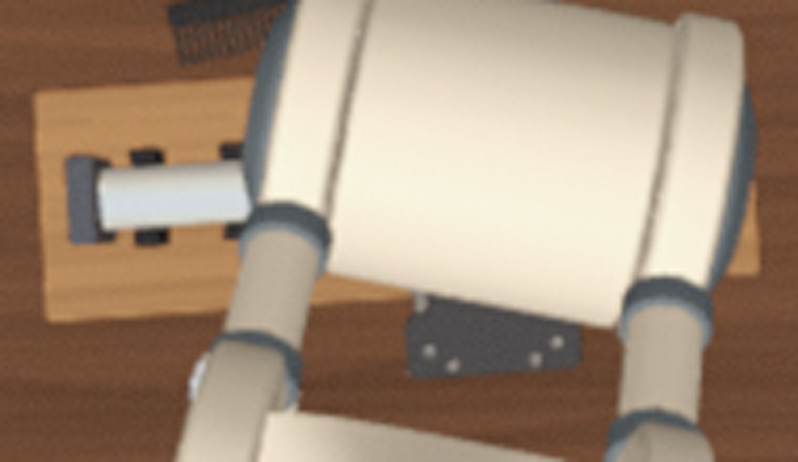

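Steady slide, then a firm stop at y≈-0.040, where the rear end is expected (-0.041). Backing off, lifting, moving clear and checking.

```bash
python3 - <<'E'
from h import *
arm.move_l(W(0,-.0395,.0880),feed=.05);arm.sleep(.05);f=fa(2);print(f)
arm.move_l(W(0,-.0395,.14),feed=.12)
arm.move_l(W(0,-.16,.22),feed=.2)
arm.move_to(np.array([.30,-.40,.25]),arm.current_tool_rot());arm.sleep(.2)
a=arm.snapshot("top")[:,:,::-1];cv2.imwrite("pics/t17f.png",a);a=a[225:335,215:405];cv2.imwrite("pics/t17.png",cv2.resize(a,None,fx=4.2,fy=4.2,interpolation=cv2.INTER_CUBIC))
a=arm.snapshot("scene")[:,:,::-1];cv2.imwrite("pics/s17f.png",a);a=a[180:320,220:390];cv2.imwrite("pics/s17.png",cv2.resize(a,None,fx=4.2,fy=4.2,interpolation=cv2.INTER_CUBIC))
print(arm.current_t(),arm.current_force())
E
```

```text
[0.53677955 4.12313    4.62814941]
48.9333 [0.52444769 0.9412308  0.08090457]
```

View pics/t17.png

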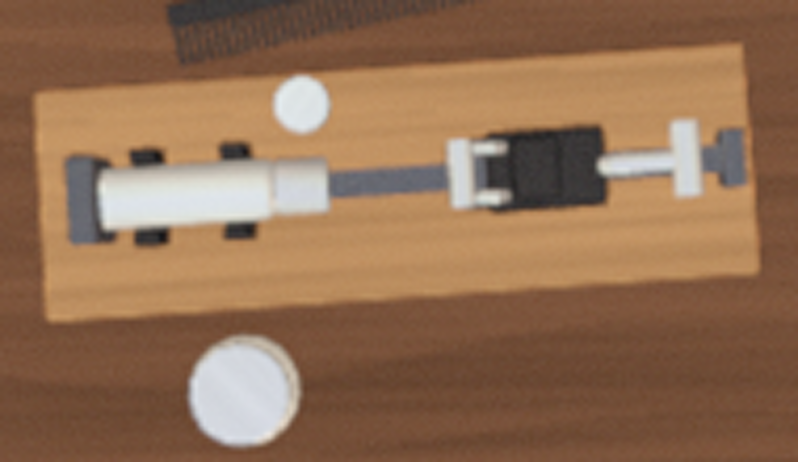

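View pics/s17.png

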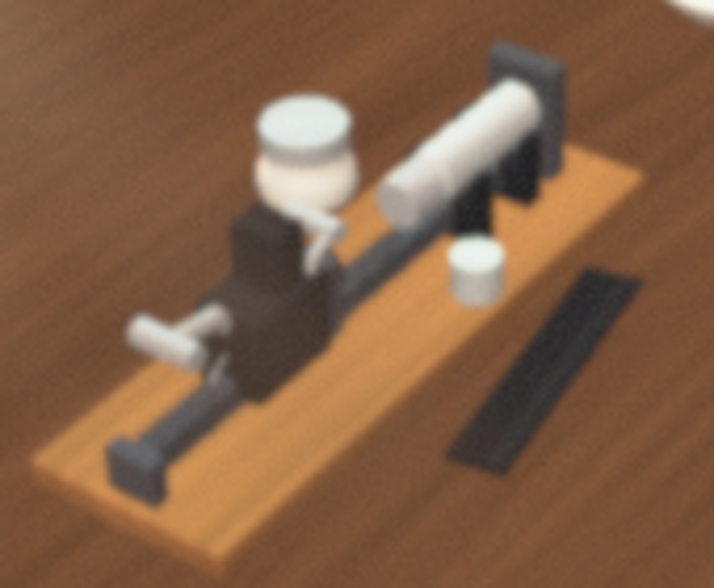

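Head moved back (trigger roll now at x=686). The cap is flush, though my eye reading of its travel is only about 10.5 mm, so I'll measure it properly.

```bash
python3 - <<'E'
from h import *
A=cv2.imread("pics/top0.png").astype(float);B=cv2.imread("pics/t17f.png").astype(float)
for n,a in(("t0",A),("t17",B)):
    g=a[:,:,0]  # blue: cap bright vs wood
    # off-bar rows of the cap; print x profiles
    for r in (263,264,273,274): print(n,r,g[r,276:304].astype(int))
# trigger & release roll displacement by phase correlation / template
g0,g1=[x[:,:,0].astype(np.float32) for x in(A,B)]
for nm,(x0,x1,y0,y1) in {"trig":(365,378,251,276),"rel":(310,324,256,278)}.items():
    r=cv2.matchTemplate(cv2.resize(g1[245:285,300:390],None,fx=8,fy=8,interpolation=cv2.INTER_CUBIC),cv2.resize(g0[y0:y1,x0:x1],None,fx=8,fy=8,interpolation=cv2.INTER_CUBIC),cv2.TM_CCOEFF_NORMED)
    _,v,_,l=cv2.minMaxLoc(r);print(nm,v,l[0]/8+300-x0,"px",l[1]/8+245-y0)
E
```

```text
t0 263 [130 128 128 116  95  90  91  89  95 113 131 132 136 137 138 138 139 139
 137 140 139 129  95  93  93  93  91  93]
t0 264 [151 150 146 137 113  97  94  93 103 133 156 157 157 157 158 155 155 154
 157 154 156 139 100  94  92  93  93  96]
t0 273 [220 220 212 192 184 173 173 170 169 184 204 204 203 202 202 202 203 203
 200 201 203 189 138  94  89  90  90  90]
t0 274 [217 216 209 190 172 127 113 111 109 145 185 190 189 189 190 189 189 189
 189 192 194 167 121  88  88  87  91  86]
t17 263 [137 139 135 129 123 134 137 135 133 134 136 137 138 142 142 142 128 102
  99  98  99  99  99 101  98  97  98  98]
t17 264 [159 160 158 150 149 157 159 159 160 159 160 158 158 158 159 157 144 106
 102 100  99 101 102 101 101 101 103 102]
t17 273 [230 230 221 202 206 216 216 214 214 214 215 215 216 213 214 213 201 150
  99  98  98  98 100  98  97  95  98  97]
t17 274 [226 227 219 199 196 202 207 205 205 206 205 205 204 202 203 204 190 144
  98  92  97  97  96  98  97  95  96  96]
trig 0.9976680278778076 7.125 px -0.5
rel 0.9861671924591064 7.875 px -0.625
```

The initial neck gap was 4.9 px (10.3 mm) and the cap moved about 5 px (10.4 mm). Only the bevel seam remains, so the cap started slightly on and is now home. The head moved back 7.1–7.9 px (about 15–16 mm) from its 0.0165 start, so it is at the rear stop, and both levers are up. Handing in.

```bash
python3 -c "
from rig import arm
arm.sign_off();print(arm.current_t())"
```

```text
the job is handed in; nothing more can be done
the job is handed in; nothing more can be done
```

The cap is pressed home and the clamp head is back at its rear end. I handed the job in shortly after the last clock reading of 48.9 s; no verdict is reported.

**Pressing:** I made five trigger strokes with closed fingers. The last one continued until the trigger stiffened at about 2 N/mm with no more cap movement. It peaked at 13.5–13.9 N on the trigger, which I estimate as about 18 N at the jaw.

**Release:** I eased off and pressed the release roll with about 2 N. Then I slid the head back by the thumb rest until it met the end stop, reaching 23 N on the rest and about 7 N downward in total.

**Last checks:**
- **Cap:** it moved about 10.4 mm, matching the 10.3 mm gap I measured at the start, and sits flush with only a thin seam showing. The task gives 12 mm from fully loose, so I take it that it started slightly on.
- **Head:** the images put it about 0.5–2 mm from the rear stop.
- **Levers and surroundings:** the trigger and release lever look sprung up. The tin, jar and comb look unmoved in the final close-ups; I did not check the other items. The arm is clear.

**What disagreed:**
- During the fourth stroke the trigger force rose to 11.9 N while the cap was still moving, against the 6–9 N stated. I judged seating from the top camera and the force slope instead.
- Early in the fifth stroke the fingertip leaned on the trigger arm with about 13 N sideways. I backed it off and pressed again cleanly. I could not read the jaw force directly during that moment.

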